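Release the heel clamp of a shoe jig with the long rod

TASK

Free the finished shoe's heel clamp: take the long slender rod from the wooden tool stand, put its foot into the slot behind the shoe's heel on the green jig, and, keeping hold of it, push the hidden latch tab inside fully down. Then let go and leave the rod standing in that slot (it may lean) as the sign that the clamp is open.

Things in the scene. Friction and masses are not known exactly. Their poses are not given: they have to be found in the camera images.
- rod_head (a point): Centre of the round black handle (25 mm across, 45 mm tall) of the release rod, the longest of three upright tools in a row in the wooden stand (240 x 60 x 40 mm, holes 78 mm apart, any order). Below the handle: a steel shank 12 mm across, 105 mm long. It stands in a loose hole 30 mm deep; handle 115 to 160 mm above the table. z: up the rod. The other tools stand at most 100 mm high.
- rod_foot (a point): Middle of the flat lower end of the same rod, 127.5 mm below rod_head along the rod; the foot has a small step, 9 mm across. The rod weighs about 0.13 kg. The other two tools in the stand are too short to press the tab or too thick for the slot.
- slot_mouth (a point): Centre of the slot's mouth in the top of the fixed green jig (110 x 475 mm, 70 mm high) that carries a black shoe: the slot behind the HEEL (the one before the toe is blind). Opening 26 mm along x, 40 mm along y, straight walls, z up. -y points to the shoe; its heel begins 87 mm away and rises about 100 mm over the jig. A rubber heel pad, 45 mm high, starts some 50 mm away.
- latch_tab (a joint): Hidden latch tab, a flat plate filling the slot 38 mm below its mouth. In m: 0 up (shut), 0.015 fully down, at its stop. Takes about 11 N, slides straight down, stays where left; the heel pad meanwhile draws back from the shoe by up to 12 mm. Fully down, the rod's foot is 53 mm below the mouth and the underside of its handle 52 mm above it.

How it is judged:
On the way, in this order (a step that is already met when the one before it is completed fails the run):
1. the rod's foot is in the slot behind the heel while the tab is still up (x of rod_foot in the frame of slot_mouth between -0.02 and 0.02 m and y of rod_foot in the frame of slot_mouth between -0.025 and 0.025 m and z of rod_foot in the frame of slot_mouth below -0.006 m and value of joint latch_tab below 0.005 m), for 0.03 s.
2. with the rod in the slot and still in the gripper, the tab is pushed down (x of rod_foot in the frame of slot_mouth between -0.02 and 0.02 m and y of rod_foot in the frame of slot_mouth between -0.025 and 0.025 m and z of rod_foot in the frame of slot_mouth below -0.042 m and value of joint latch_tab above 0.011 m and distance between the grasp point and rod_head below 0.05 m), for 0.1 s.
At the end, for the whole second after the job is handed in: The latch tab is pushed at least 11 mm of its 15 mm down and stays there, and the rod, let go, stands or leans in the slot behind the heel with its foot at least 42 mm below the slot's mouth (x of rod_foot in the frame of slot_mouth between -0.02 and 0.02 m and y of rod_foot in the frame of slot_mouth between -0.025 and 0.025 m and z of rod_foot in the frame of slot_mouth below -0.042 m and value of joint latch_tab above 0.011 m); the robot touches nothing.
It also fails if it takes over 35 s, if anything falls off the work surface, if the arm or the gripper's body presses on something with over 40 N, if the wrist force passes 120 N, or if a joint passes its speed limit or range.

ROBOT

A 6-joint arm with a two-finger parallel gripper is mounted at the origin on the work surface. World frame = base frame: x ahead of the robot, y to its left, z up, the work surface at z = 0. Lengths are in m, angles in rad, forces in N, time in s.
With the tool pointing down it reaches from about 0.325 to 1 m from the base axis. Payload 5.1 kg.
Tool frame: the origin (TCP) lies midway between the tips of the shut fingers; the grasp point (between the pads) lies 19 mm behind it (r.pinch_z is the distance from the TCP to the grasp point, in m); z points along the fingers, x is the direction in which the jaws open and shut, and the axes are right-handed (so a half turn about z gives the same grasp; the last joint's range is limited). The gripper opens to 85 mm and grips with 20 to 120 N. Pads are 22 mm wide; open, the fingers measure 114 mm over their backs; the gripper's body (76 mm by 85 mm) begins 54 mm behind the grasp point. The pads swing forward as they close: fully open they stand 13 mm farther back than shut.
Start: joints at [-1.269, 0.124, 1.65, -0, 1.367, -0.083], TCP at [0.244, -0.602, 0.231] pointing down, gripper open.
Joint ranges: [-2.61, 2.61], [-1.02, 2.33], [0.03, 2.71], [-1.35, 4.49], [0.32, 2.68], [-2.91, 2.91]. Speed limits (rad/s): [2.57, 2.57, 3.14, 3.14, 3.14, 3.14].

INTERFACE

Orientations are given as a unit quaternion [x, y, z, w].
In Python, from cell import telemetry, optics, r, spotter gives the robot as it stands.
- The arm moves only by the tool arm_command, never from a script. Its arguments are lists of equal length, an entry for each row: "travel": the shift along the tool's x, y, z in m, a list of three; "turn": the turn, a rotation vector about the tool's x, y, z in rad, a list of three; "fingers": the finger opening in m, from 0 to 0.0854. A call has exactly 8 rows; each row shifts and turns the commanded pose from where the row before left it, along the tool's axes as they then stand; what a row does not reach is not made up. A row lasts 1/10 s, in which the tool goes at most 50 mm and 8.59 degrees, less where a joint would pass 70% of its speed; a pose out of reach is approached as far as the arm can. A call is refused whole if a number of a shift passes 0.05 or a number of a turn 0.15, either way. A call with a gripper value outside its range is refused whole. The fingers move at their own pace and stop on an object; "grip_force" is the grip in N (left out, the last holds). Time passes only in rows, so rows that do not move let the fingers close, or fill a call up. It gives the time, the measured TCP pose, the force and the opening at its end, in the units of the state.
- telemetry.observe(): the state, without advancing time (a new reading comes with each control period).
- optics.camera(name): name is "scene" or "top"; returns (picture, depth): 420x560x3 uint8, blue, green, red; 420x560 float32, m along the optical axis (not along the pixel's ray), 0 where there is no reading.
- optics.camera_info(name): a dict with "camera_matrix" (3x3 intrinsics, pixels), "k1" (the pictures are not rectified: a ray, as slopes to the right and down, at radius r is drawn at 1 + k1 r^2 times it, then the intrinsics apply), "cam_to_world" (4x4, takes a point from camera to world coordinates). Camera axes: x right, y up, looking along -z (the intrinsics and any distortion apply to the point x, -y, -z); pixel columns grow to the right and rows downward; lengths in m; the calibration is good to about 2 mm. A picture is of the moment at which its call begins. camera_info takes no time and is no camera call.
- r.sign_off(): hands the job in, once; it reports no verdict.
Trained networks look in the newest picture that a camera, given by its name, has taken for a name from the list of things; names that differ only in an ending like _2 or _b are one class to them, and where a whole thing is asked for, a point or a joint stands for the part that bears it (a point fixed in the world has none). Each returns a list of dicts, best first, with "score" (0 to 1); they miss things now and then, are a little off and sometimes report something else, mostly with a low value. They report only what shows in the picture. A call takes as long as a camera call.
- spotter.find_in(camera, label): "position" ([column, row] in pixels, amid what is visible of it).
- spotter.regions_of(camera, label): "pixels" (420x560 bool, what is visible of it) and "position" ([column, row] in pixels, amid what is visible of it).
The state is a dict: "time_s": time; "qpos": joint angles; "dq": joint speeds; "joint_torque": joint torques, N m; "position": TCP position; "tcp_rot": TCP orientation; "wrist_force": force on the tool from outside, world axes, zero at the start; "ft_torque": the same for the moment, N m; "opening": finger opening in m.
Only numpy, scipy, OpenCV 4.12 (cv2) and the standard library are available. Lean on these libraries where they do the work, as an engineer would, in place of code of your own. Each camera call takes 0.05 s, during which the arm holds its last target.

## Working session

There is one attempt and no reset: what is moved stays moved. The work goes in short steps, Python scripts to look and compute and a tool call to move; the robot and the scene stay as the last step left them, time stands still between calls to the robot, and variables do not carry over. Pictures are saved under pics/ and viewed, and the job is handed in when it is done.

Besides the shell and the picture viewer there is one more tool, called after ">>>" as a command line: name --argument value ..., lists and objects as JSON in quotes. arm_command: Moves the arm, as the interface text tells. Its arguments: {"type":"object","properties":{"travel":{"type":"array","items":{"type":"array","items":{"type":"number"}}},"turn":{"type":"array","items":{"type":"array","items":{"type":"number"}}},"fingers":{"type":"array","items":{"type":"number"}},"grip_force":{"type":"number"}},"required":["travel","turn","fingers"]}

```bash
mkdir -p pics; ls; python3 - <<'E'
from cell import telemetry, optics, r, spotter
import cv2,numpy as np
s=telemetry.observe();print(s)
for n in("scene","top"):
    p,d=optics.camera(n);cv2.imwrite(f"pics/{n}1.png",p);np.save(f"{n}_d1.npy",d)
    i=optics.camera_info(n);print(i)
    for l in("rod_head","rod_foot","slot_mouth","latch_tab"):
        print(n,l,[(x["score"],x["position"]) for x in spotter.find_in(n,l)])
print(telemetry.observe()["time_s"],r.pinch_z)
E
```

```text
pics
{'time_s': 0.0, 'qpos': array([-1.26863333e+00,  1.24515889e-01,  1.65164610e+00,  2.06663539e-06,
        1.36749478e+00, -8.25672674e-02]), 'dq': array([-0.00212285,  0.00052408, -0.00012664,  0.00112239,  0.00113526,
        0.00152954]), 'joint_torque': array([-3.70048720e-04, -4.23626089e+01, -3.65450191e+01, -1.38763417e-04,
        6.92781934e-03,  2.22650058e-06]), 'position': array([ 0.24376593, -0.60191551,  0.23006253]), 'tcp_rot': array([ 8.29248841e-01, -5.58878605e-01, -8.04716084e-04, -6.46204424e-04]), 'wrist_force': array([-0.58198969, -0.39108064, -0.11595485]), 'ft_torque': array([-0.00989552, -0.01559631, -0.04818268]), 'opening': 0.08527338726151601}
{'camera_matrix': array([[400.176069  ,   0.        , 280.99675667],
       [  0.        , 400.176069  , 206.45108182],
       [  0.        ,   0.        ,   1.        ]]), 'k1': -0.049554193414146616, 'cam_to_world': array([[-0.74892696, -0.55926987,  0.35542316,  0.77232781],
       [ 0.66254564, -0.6223476 ,  0.4167934 ,  0.4567115 ],
       [-0.01190325,  0.54763188,  0.83663471,  0.66912886],
       [ 0.        ,  0.        ,  0.        ,  1.        ]])}
scene rod_head [(0.87, [301.0, 281.3])]
scene rod_foot [(0.74, [298.6, 280.3])]
scene slot_mouth [(0.6, [154.9, 162.3])]
scene latch_tab [(0.57, [205.0, 202.3])]
{'camera_matrix': array([[426.32174971,   0.        , 277.63547401],
       [  0.        , 426.32174971, 206.68202455],
       [  0.        ,   0.        ,   1.        ]]), 'k1': 0.03618704215545838, 'cam_to_world': array([[ 0.01452342,  0.98170391, -0.18985914,  0.42059878],
       [-0.99900069,  0.02227336,  0.03874945,  0.18800758],
       [ 0.04226929,  0.18910664,  0.98104637,  0.76723653],
       [ 0.        ,  0.        ,  0.        ,  1.        ]])}
top rod_head [(0.8, [188.9, 160.9])]
top rod_foot [(0.85, [186.4, 163.3])]
top slot_mouth [(0.59, [434.9, 175.2])]
top latch_tab [(0.47, [342.3, 179.0])]
0.5 0.0187
```

View pics/scene1.png

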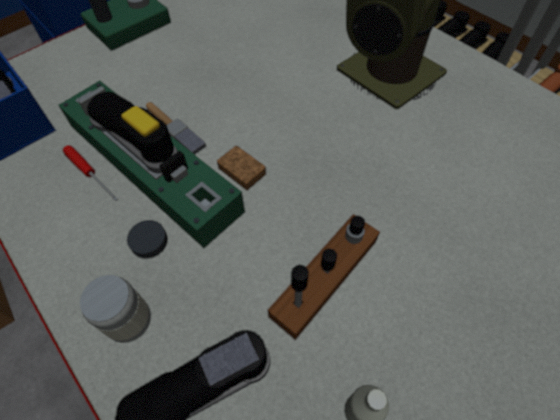

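View pics/top1.png

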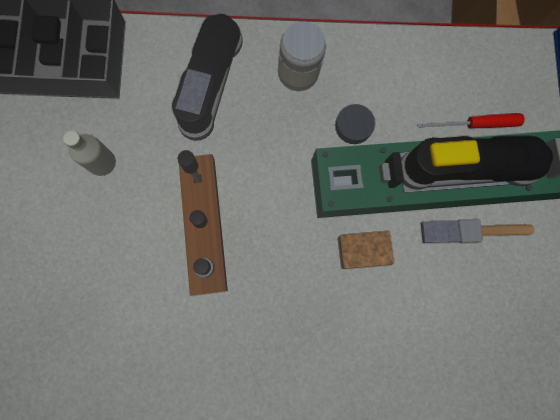

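The scene view shows the rod (tallest tool) at about (300,278) and the heel slot at about (205,196). In the top view they are at (188,160) and (347,178). The `slot_mouth` detections landed on the shoe, so I reject them, while `latch_tab` agrees with the visible slot. Next I'll measure both.

```bash
cat > h.py <<'E'
import numpy as np,cv2
from scipy.optimize import brentq
from cell import telemetry, optics, r, spotter
def ray(n,uv):
    i=optics.camera_info(n);K=i["camera_matrix"];k=i["k1"];T=i["cam_to_world"]
    d=np.array([(uv[0]-K[0,2])/K[0,0],(uv[1]-K[1,2])/K[1,1]]);rd=np.hypot(*d)
    ru=brentq(lambda q:q*(1+k*q*q)-rd,0,2) if rd>0 else 0
    d=d*(ru/rd if rd>0 else 1)
    return T[:3,3],T[:3,:3]@np.array([d[0],-d[1],-1.])
def atz(n,uv,z):
    o,v=ray(n,uv);return o+v*(z-o[2])/v[2]
def atd(n,uv,depth):
    o,v=ray(n,uv);return o+v*depth
def tri(uvs):
    A=np.zeros((3,3));b=np.zeros(3)
    for n,uv in uvs.items():
        o,v=ray(n,uv);v=v/np.linalg.norm(v);P=np.eye(3)-np.outer(v,v);A+=P;b+=P@o
    return np.linalg.solve(A,b)
def proj(n,p):
    i=optics.camera_info(n);K=i["camera_matrix"];k=i["k1"];T=i["cam_to_world"]
    c=T[:3,:3].T@(np.array(p)-T[:3,3]);s=np.array([c[0],-c[1]])/-c[2];s=s*(1+k*s@s)
    return K[:2,:2]@s+K[:2,2]
E
python3 - <<'E'
from h import *
S=cv2.imread("pics/scene1.png");T=cv2.imread("pics/top1.png")
def crop(im,c,w,f):return cv2.resize(im[c[1]-w:c[1]+w,c[0]-w:c[0]+w],None,fx=f,fy=f,interpolation=cv2.INTER_NEAREST)
a=crop(S,(205,196),30,6);b=crop(T,(347,178),30,6);c=crop(S,(300,285),30,6);d=crop(T,(192,165),30,6)
o=np.hstack([np.vstack([a,c])[:600],np.vstack([b,d])[:600]])
o=np.clip(o.astype(float)*2,0,255).astype(np.uint8)
o=cv2.resize(o,(600,600)) ;cv2.imwrite("pics/crop1.png",o)
ds=np.load("scene_d1.npy");dt=np.load("top_d1.npy")
for n,uv,d in[("scene",(300,272),ds),("scene",(300,280),ds),("top",(188,160),dt),("top",(330,157),dt),("top",(347,178),dt),("scene",(205,196),ds),("scene",(180,185),ds),("top",(333,195),dt)]:
    print(n,uv,atd(n,uv,d[uv[1],uv[0]]))
print("atz slot",atz("top",(347,178),.07),atz("scene",(205,196),.07))
print("head",tri({"top":(188.9,160.9),"scene":(301,281.3)}))
E
```

```text
scene (300, 272) [0.60796463 0.30119026 0.16003729]
scene (300, 280) [0.61531249 0.30917502 0.15785974]
top (188, 160) [0.60513947 0.29675454 0.15903559]
top (330, 157) [0.6432645  0.0724737  0.07299107]
top (347, 178) [0.61822397 0.03522032 0.03131189]
scene (205, 196) [0.59769464 0.02764153 0.03983796]
scene (180, 185) [ 0.62666463 -0.00293392  0.07105375]
top (333, 195) [0.57756212 0.06754095 0.07055192]
atz slot [0.60783466 0.04325246 0.07      ] [0.60606484 0.04820694 0.07      ]
head [0.60977306 0.30218176 0.13334357]
```

View pics/crop1.png

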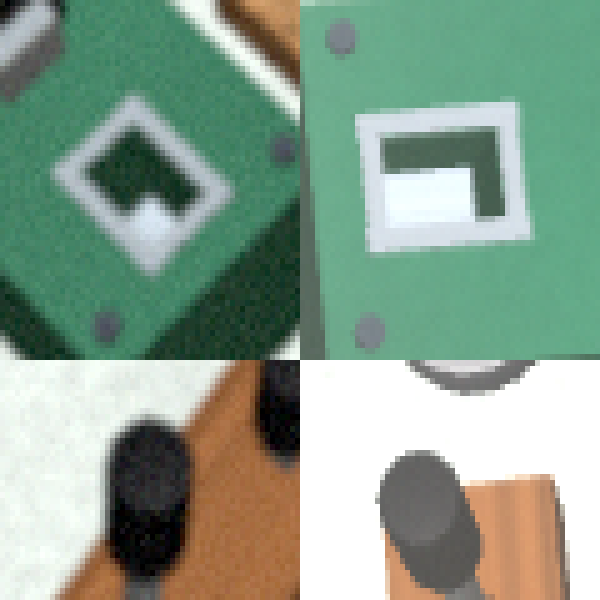

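```bash
python3 - <<'E'
from h import *
t=lambda q:(317+(q[0]-300)/5-.4,148+q[1]/6-.4); s=lambda q:(175+q[0]/5-.4,166+q[1]/6-.4)
A=[atz("top",t(q),.07) for q in[(380,135),(498,127),(505,215),(385,223)]]
B=[atz("top",t(q),.07) for q in[(356,115),(518,101),(533,238),(370,252)]]
C=[atz("scene",s(q),.07) for q in[(135,95),(235,190),(152,275),(52,172)]]
for X in(A,B,C):
    X=np.array(X);print(X.round(4)[:,:2].tolist(),X.mean(0).round(4))
print(atz("top",(185.2,157.6),.16),atz("scene",(299.6,273.3),.16))
# depth-based handle top
for n in("top","scene"):
    d=np.load(n+"_d1.npy");c=(188,162) if n=="top" else (300,278)
    P=np.array([atd(n,(u,v),d[v,u]) for u in range(c[0]-15,c[0]+15) for v in range(c[1]-20,c[1]+20) if d[v,u]>0])
    q=P[(P[:,2]>.153)];print(n,len(q),q.mean(0),q.min(0),q.max(0))
    # jig top corners
# jig & stand axes from colour/height in top
d=np.load("top_d1.npy")
P=np.array([atd("top",(u,v),d[v,u]) for u in range(300,400,2) for v in range(120,230,2) if d[v,u]>0])
q=P[abs(P[:,2]-.071)<.004].astype(np.float32);print("jig",cv2.minAreaRect(q[:,:2]),np.median(q[:,2]),q[:,0].min(),q[:,0].max(),q[:,1].max())
P=np.array([atd("top",(u,v),d[v,u]) for u in range(165,240,1) for v in range(140,310,1) if d[v,u]>0])
q=P[abs(P[:,2]-.04)<.003].astype(np.float32);print("stand",cv2.minAreaRect(q[:,:2]))
q=P[P[:,2]>.07]
for lo,hi in((.3,.39),(.39,.47),(.47,.53),(.53,.65)):
    w=q[(q[:,0]>lo)&(q[:,0]<hi)]
    if len(w):print(w.min(0).round(3),w.max(0).round(3))
s=telemetry.observe()
from scipy.spatial.transform import Rotation as R
print(R.from_quat(s["tcp_rot"]).as_matrix().round(3))
E
```

```text
[[0.6211, 0.0677], [0.6245, 0.0272], [0.5988, 0.0253], [0.5954, 0.0663]] [0.61   0.0466 0.07  ]
[[0.6268, 0.0759], [0.6324, 0.0202], [0.5923, 0.0159], [0.5869, 0.0714]] [0.6096 0.0458 0.07  ]
[[0.5914, 0.0167], [0.5851, 0.0709], [0.6256, 0.0756], [0.6313, 0.0203]] [0.6084 0.0459 0.07  ]
[0.6083844  0.30083406 0.16      ] [0.60967643 0.30222587 0.16      ]
top 231 [0.60779562 0.29992315 0.15935923] [0.59658886 0.28844925 0.15302747] [0.62060282 0.31154509 0.16318396]
scene 249 [0.6098046  0.30125481 0.15927357] [0.59733311 0.28829673 0.15350346] [0.62123259 0.31277458 0.16188601]Traceback (most recent call last):
  File "<stdin>", line 17, in <module>
  File "h.py", line 13, in atd
    o,v=ray(n,uv);return o+v*depth
        ~~~^^^^^^
  File "h.py", line 5, in ray
    i=optics.camera_info(n);K=i["camera_matrix"];k=i["k1"];T=i["cam_to_world"]
ValueError: time passes only in moves, steps and waits
```

Two measurements agree. The rod is at about (0.609, 0.301) with its top at z 0.16, and the slot at about (0.609, 0.046) with a yaw of about 0.1 rad. The slot opening measures 26×41 mm, which matches the spec. Next I'll plan the rows.

```bash
cat >> h.py <<'E'
_ci={}
_orig=optics.camera_info
class _O:
    def camera_info(s,n):
        if n not in _ci:_ci[n]=_orig(n)
        return _ci[n]
    def camera(s,n):return _raw.camera(n)
_raw=optics;optics=_O()
from scipy.spatial.transform import Rotation as R
def plan(target,yaw,nrow,nturn,p=None,th=None):
    s=telemetry.observe();M=R.from_quat(s["tcp_rot"]).as_matrix()
    p=s["position"].copy() if p is None else np.array(p,float)
    th=np.arctan2(M[1,0],M[0,0]) if th is None else th
    print("pos",p.round(4),"yaw",round(th,4),"t",s["time_s"],"z axis",M[:,2].round(4))
    da=(yaw-th+np.pi)%(2*np.pi)-np.pi
    tr=[];tu=[]
    for k in range(nrow):
        X=np.array([np.cos(th),np.sin(th),0]);Y=np.array([np.sin(th),-np.cos(th),0]);Z=np.array([0,0,-1.])
        v=(np.array(target)-p)/(nrow-k)
        q=np.round([v@X,v@Y,v@Z],3);p=p+q[0]*X+q[1]*Y+q[2]*Z
        a=0
        if k<nturn:
            a=round(-((yaw-th+np.pi)%(2*np.pi)-np.pi)/(nturn-k),3);th-=a
        tr.append(q.tolist());tu.append([0,0,a])
    for i in range(0,nrow,8):print(tr[i:i+8],tu[i:i+8])
    print("end",p.round(4),th)
E
python3 - <<'E'
from h import *
plan([.609,.301,.23],.1,22,10)
print(telemetry.observe()["qpos"])
for n in ["top"]:
    d=np.load("top_d1.npy")
    P=np.array([atd("top",(u,v),d[v,u]) for u in range(300,420,1) for v in range(120,230,1) if d[v,u]>0])
    q=P[abs(P[:,2]-.071)<.003].astype(np.float32);print("jig",cv2.minAreaRect(q[:,:2]),np.median(q[:,2]))
E
```

```text
pos [ 0.2439 -0.6025  0.2313] yaw -1.186 t 0.5 z axis [-0.e+00  1.e-04 -1.e+00]
[[-0.032, -0.031, 0.0], [-0.028, -0.035, 0.0], [-0.023, -0.038, 0.0], [-0.018, -0.04, 0.0], [-0.013, -0.042, 0.0], [-0.007, -0.044, 0.0], [-0.001, -0.044, 0.0], [0.004, -0.044, 0.0]] [[0, 0, np.float64(-0.129)], [0, 0, np.float64(-0.129)], [0, 0, np.float64(-0.128)], [0, 0, np.float64(-0.129)], [0, 0, np.float64(-0.128)], [0, 0, np.float64(-0.129)], [0, 0, np.float64(-0.128)], [0, 0, np.float64(-0.129)]]
[[0.01, -0.043, 0.0], [0.015, -0.042, 0.0], [0.021, -0.039, 0.0], [0.021, -0.039, 0.0], [0.021, -0.039, 0.0], [0.021, -0.039, 0.0], [0.021, -0.039, 0.0], [0.02, -0.039, 0.0]] [[0, 0, np.float64(-0.128)], [0, 0, np.float64(-0.129)], [0, 0, 0], [0, 0, 0], [0, 0, 0], [0, 0, 0], [0, 0, 0], [0, 0, 0]]
[[0.021, -0.039, 0.0], [0.02, -0.039, 0.0], [0.021, -0.039, 0.0], [0.02, -0.04, 0.0], [0.021, -0.039, 0.001], [0.02, -0.04, 0.0]] [[0, 0, 0], [0, 0, 0], [0, 0, 0], [0, 0, 0], [0, 0, 0], [0, 0, 0]]
end [0.6085 0.3013 0.2303] 0.10000461235458524
[-1.26861331e+00  1.23816854e-01  1.65032092e+00 -2.33701050e-05
  1.36751978e+00 -8.26132064e-02]Traceback (most recent call last):
  File "<stdin>", line 7, in <module>
cv2.error: OpenCV(4.12.0) /io/opencv/modules/imgproc/src/convhull.cpp:143: error: (-215:Assertion failed) total >= 0 && (depth == CV_32F || depth == CV_32S) in function 'convexHull'
```

>>> arm_command --travel '[[-0.032,-0.031,0],[-0.028,-0.035,0],[-0.023,-0.038,0],[-0.018,-0.04,0],[-0.013,-0.042,0],[-0.007,-0.044,0],[-0.001,-0.044,0],[0.004,-0.044,0]]' --turn '[[0,0,-0.129],[0,0,-0.129],[0,0,-0.128],[0,0,-0.129],[0,0,-0.128],[0,0,-0.129],[0,0,-0.128],[0,0,-0.129]]' --fingers '[0.085,0.085,0.085,0.085,0.085,0.085,0.085,0.085]'

```text
time_s: 1.3
position: [0.3763, -0.272, 0.2316]
tcp_rot: [0.997, -0.076, 0.0, 0.0]
wrist_force: [1.0, 0.1, 0.1]
opening: 0.0847
```

>>> arm_command --travel '[[0.01,-0.043,0],[0.015,-0.042,0],[0.021,-0.039,0],[0.021,-0.039,0],[0.021,-0.039,0],[0.021,-0.039,0],[0.021,-0.039,0],[0.02,-0.039,0]]' --turn '[[0,0,-0.128],[0,0,-0.129],[0,0,0],[0,0,0],[0,0,0],[0,0,0],[0,0,0],[0,0,0]]' --fingers '[0.085,0.085,0.085,0.085,0.085,0.085,0.085,0.085]'

```text
time_s: 2.1
position: [0.5102, 0.0561, 0.2317]
tcp_rot: [0.999, 0.05, 0.001, 0.0]
wrist_force: [0.3, -0.0, 1.2]
opening: 0.0849
```

```bash
python3 - <<'E'
from h import *
plan([.609,.301,.23],.1,7,1)
print(telemetry.observe()["qpos"])
E
```

```text
pos [0.5102 0.0561 0.2317] yaw 0.1004 t 2.1 z axis [ 1.e-03 -1.e-04 -1.e+00]
[[0.018, -0.033, 0.0], [0.017, -0.033, 0.0], [0.018, -0.034, 0.0], [0.017, -0.033, 0.0], [0.018, -0.034, 0.001], [0.017, -0.033, 0.0], [0.018, -0.034, 0.001]] [[0, 0, np.float64(0.0)], [0, 0, 0], [0, 0, 0], [0, 0, 0], [0, 0, 0], [0, 0, 0], [0, 0, 0]]
end [0.6091 0.3013 0.2297] 0.10038613894521085
[ 4.99346145e-03 -1.84425532e-01  1.95078602e+00 -1.32429722e-04
  1.37421177e+00 -9.53667639e-02]
```

>>> arm_command --travel '[[0.018,-0.033,0],[0.017,-0.033,0],[0.018,-0.034,0],[0.017,-0.033,0],[0.018,-0.034,0.001],[0.017,-0.033,0],[0.018,-0.034,0.001],[0,0,0]]' --turn '[[0,0,0],[0,0,0],[0,0,0],[0,0,0],[0,0,0],[0,0,0],[0,0,0],[0,0,0]]' --fingers '[0.085,0.085,0.085,0.085,0.085,0.085,0.085,0.085]'

```text
time_s: 2.9
position: [0.6093, 0.3029, 0.2285]
tcp_rot: [0.999, 0.052, -0.0, -0.0]
wrist_force: [-0.0, -0.7, -0.3]
opening: 0.0847
```

```bash
python3 - <<'E'
from h import *
p,d=optics.camera("scene");cv2.imwrite("pics/scene2.png",p)
plan([.609,.301,.120],.1,8,1)
q=telemetry.observe()["position"];print(proj("scene",q))
E
```

```text
pos [0.6088 0.3011 0.2286] yaw 0.1025 t 2.95 z axis [-8.e-04 -4.e-04 -1.e+00]
[[0.0, 0.0, 0.014], [0.0, 0.0, 0.014], [0.0, 0.0, 0.013], [0.0, 0.0, 0.014], [0.0, 0.0, 0.013], [0.0, 0.0, 0.014], [0.0, 0.0, 0.013], [0.0, 0.0, 0.014]] [[0, 0, np.float64(0.003)], [0, 0, 0], [0, 0, 0], [0, 0, 0], [0, 0, 0], [0, 0, 0], [0, 0, 0], [0, 0, 0]]
end [0.6088 0.3011 0.1196] 0.09953268441190048
[300.98261313 249.53141186]
```

View pics/scene2.png

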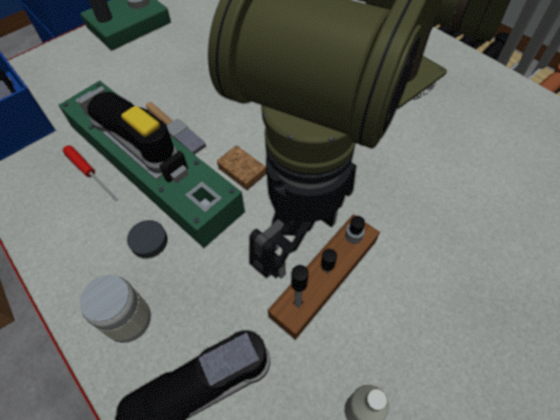

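The gripper straddles the rod head at (300,278), with its near finger at about (265,255). I'll descend and grip.

>>> arm_command --travel '[[0,0,0.014],[0,0,0.014],[0,0,0.014],[0,0,0.014],[0,0,0.014],[0,0,0.014],[0,0,0.013],[0,0,0.012]]' --turn '[[0,0,0],[0,0,0],[0,0,0],[0,0,0],[0,0,0],[0,0,0],[0,0,0],[0,0,0]]' --fingers '[0.085,0.085,0.085,0.085,0.085,0.085,0.085,0.085]'

```text
time_s: 3.75
position: [0.6086, 0.2992, 0.119]
tcp_rot: [0.999, 0.05, -0.0, 0.0]
wrist_force: [-0.0, 0.2, 0.0]
opening: 0.0849
```

>>> arm_command --travel '[[0,0,0],[0,0,0],[0,0,0],[0,0,0],[0,0,0],[0,0,0],[0,0,0],[0,0,0]]' --turn '[[0,0,0],[0,0,0],[0,0,0],[0,0,0],[0,0,0],[0,0,0],[0,0,0],[0,0,0]]' --fingers '[0.04,0.01,0.01,0.01,0.01,0.01,0.01,0.01]' --grip_force 80

```text
time_s: 4.55
position: [0.6095, 0.2996, 0.1217]
tcp_rot: [0.999, 0.05, 0.001, -0.0]
wrist_force: [-0.1, 0.1, 4.9]
opening: 0.0233
```

```bash
python3 - <<'E'
from h import *
s=telemetry.observe();print(s["position"],s["opening"],s["wrist_force"],s["ft_torque"])
p,d=optics.camera("scene");cv2.imwrite("pics/scene3.png",p)
p,d=optics.camera("top");cv2.imwrite("pics/top3.png",p)
E
```

```text
[0.60951278 0.29959447 0.12170628] 0.02327125327349314 [-0.07481969  0.07525208  4.85607712] [-0.0158603   0.00125791  0.01314385]
```

View pics/scene3.png

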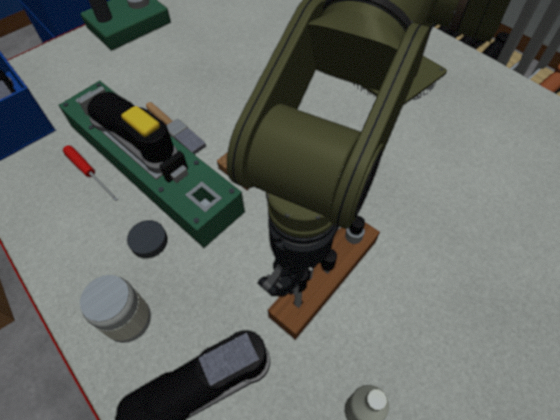

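The fingers stopped at 23 mm on the handle, near (290,275) in the image. I'll lift it straight up.

>>> arm_command --travel '[[0,0,-0.005],[0,0,-0.01],[0,0,-0.015],[0,0,-0.02],[0,0,-0.02],[0,0,-0.02],[0,0,-0.01],[0,0,0]]' --turn '[[0,0,0],[0,0,0],[0,0,0],[0,0,0],[0,0,0],[0,0,0],[0,0,0],[0,0,0]]' --fingers '[0.01,0.01,0.01,0.01,0.01,0.01,0.01,0.01]'

```text
time_s: 5.45
position: [0.6095, 0.2997, 0.2233]
tcp_rot: [0.999, 0.05, 0.002, -0.001]
wrist_force: [0.5, 0.4, -1.2]
opening: 0.0232
```

```bash
python3 - <<'E'
from h import *
s=telemetry.observe();print(s["position"],s["opening"],s["wrist_force"],s["ft_torque"])
for n in("scene","top"):
    p,d=optics.camera(n);cv2.imwrite(f"pics/{n}4.png",p);np.save(n+"_d4.npy",d)
    q=proj(n,s["position"]+[0,0,-.05]);print(q);u,v=q.astype(int)
    c=p[max(v-70,0):v+70,u-70:u+70];c=cv2.resize(c,None,fx=4,fy=4,interpolation=cv2.INTER_NEAREST)
    cv2.imwrite(f"pics/{n}4c.png",np.clip(c*2.0,0,255).astype(np.uint8));print("origin",u-70,max(v-70,0))
    for l in("rod_foot","rod_head"):print(n,l,[(x["score"],x["position"]) for x in spotter.find_in(n,l)])
    print("pred foot",proj(n,s["position"]+[0,0,-.108]))
plan([.609,.046,.22],.1,8,1)
E
```

```text
[0.60947877 0.29970907 0.2232885 ] 0.023197659964070555 [ 0.52682604  0.35736133 -1.23005758] [0.01345676 0.00017914 0.02403974]
[298.70398973 267.90749186]
origin 228 197
scene rod_foot [(0.57, [303.5, 261.0])]
scene rod_head [(0.73, [304.9, 259.2])]
pred foot [297.69791865 284.4071598 ]
[184.45034733 154.09535299]
origin 114 84
top rod_foot []
top rod_head []
pred foot [190.82810649 165.55508205]
pos [0.608  0.299  0.2186] yaw 0.1 t 5.75 z axis [-0.0026 -0.001  -1.    ]
[[-0.003, 0.031, -0.0], [-0.003, 0.032, -0.0], [-0.003, 0.031, -0.0], [-0.003, 0.032, -0.0], [-0.003, 0.031, -0.0], [-0.003, 0.032, -0.0], [-0.003, 0.031, -0.001], [-0.003, 0.032, -0.0]] [[0, 0, np.float64(0.0)], [0, 0, 0], [0, 0, 0], [0, 0, 0], [0, 0, 0], [0, 0, 0], [0, 0, 0], [0, 0, 0]]
end [0.6093 0.0459 0.2196] 0.10001717536193046
```

View pics/scene4c.png

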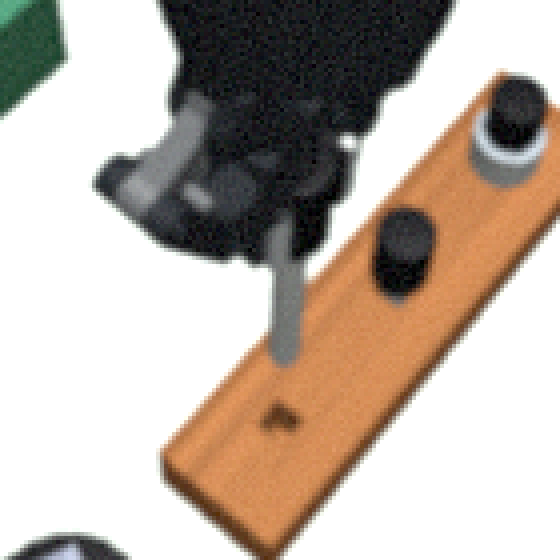

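View pics/top4c.png

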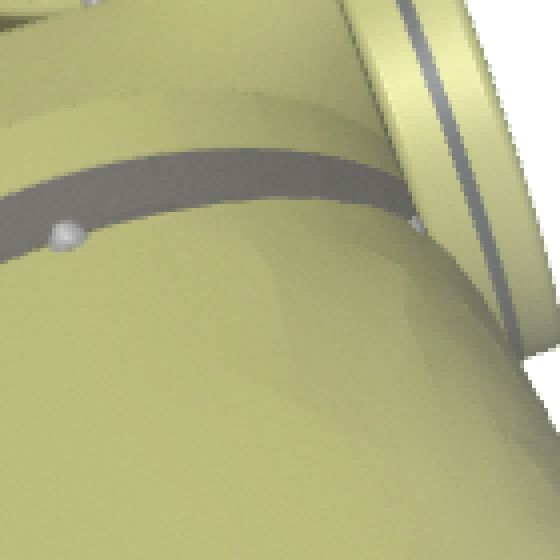

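The scene view shows the rod hanging vertically in the grip, with its foot at about (299,287) against a predicted (298,286). Now I'll move above the slot.

>>> arm_command --travel '[[-0.003,0.02,0],[-0.003,0.037,0],[-0.004,0.042,0],[-0.004,0.042,0],[-0.004,0.042,0],[-0.003,0.037,0],[-0.003,0.022,0],[0,0.01,0]]' --turn '[[0,0,0],[0,0,0],[0,0,0],[0,0,0],[0,0,0],[0,0,0],[0,0,0],[0,0,0]]' --fingers '[0.01,0.01,0.01,0.01,0.01,0.01,0.01,0.01]'

```text
time_s: 6.55
position: [0.6094, 0.0433, 0.2199]
tcp_rot: [0.999, 0.048, -0.0, 0.0]
wrist_force: [0.7, 0.6, -1.1]
opening: 0.0233
```

>>> arm_command --travel '[[0,0,0.003],[0,0,0.005],[0,0,0.005],[0,0,0.005],[0,0,0.005],[0,0,0],[0,0,0],[0,0,0]]' --turn '[[0,0,0],[0,0,0],[0,0,0],[0,0,0],[0,0,0],[0,0,0],[0,0,0],[0,0,0]]' --fingers '[0.01,0.01,0.01,0.01,0.01,0.01,0.01,0.01]'

```text
time_s: 7.35
position: [0.6102, 0.0463, 0.1977]
tcp_rot: [0.999, 0.05, 0.0, 0.0]
wrist_force: [0.1, 0.4, -1.4]
opening: 0.0233
```

```bash
python3 - <<'E'
from h import *
s=telemetry.observe();print(s["position"],s["opening"],s["wrist_force"])
for n in("scene","top"):
    p,d=optics.camera(n);cv2.imwrite(f"pics/{n}5.png",p)
    s=telemetry.observe();print(s["position"])
    foot=[.609,.046,s["position"][2]-.11]
    print("foot if on slot axis",proj(n,foot),"head",proj(n,[.609,.046,s["position"][2]-.0]))
    if n=="scene":
        u,v=proj(n,foot).astype(int);c=p[v-70:v+50,u-70:u+70];print(u-70,v-70)
        c=cv2.resize(c,None,fx=5,fy=5,interpolation=cv2.INTER_NEAREST);cv2.imwrite("pics/scene5c.png",np.clip(c*2.,0,255).astype(np.uint8))
plan([.609,.046,.19],.1,1,1)
E
```

```text
[0.61023679 0.04627933 0.19765782] 0.023261480857888768 [ 0.0888714   0.36182843 -1.41215904]
[0.61023938 0.04621298 0.19772906]
foot if on slot axis [201.2689833  190.51569286] head [188.81282094 149.67910504]
131 120
[0.61025004 0.04614048 0.19774688]
foot if on slot axis [347.50625349 174.54733728] head [363.45328792 153.9247023 ]
pos [0.6103 0.0461 0.1977] yaw 0.1 t 7.45 z axis [ 7.e-04  0.e+00 -1.e+00]
[[-0.001, 0.0, 0.008]] [[0, 0, np.float64(-0.0)]]
end [0.6093 0.046  0.1897] 0.09995942234377671
```

View pics/scene5c.png

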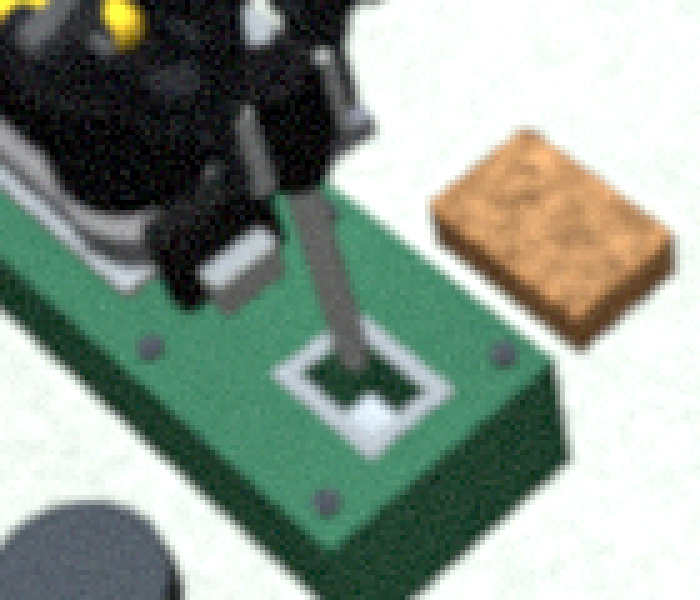

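View pics/top5.png

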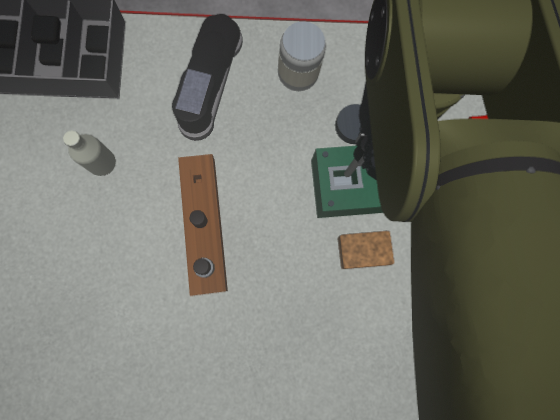

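In both views the foot is over the slot opening: scene (201.6,193) and top (347,175), both within about 2.5 px of the prediction. I'll lower it into the slot, stopping just above the tab.

>>> arm_command --travel '[[0,0,0.004],[0,0,0.006],[0,0,0.006],[0,0,0.006],[0,0,0.006],[0,0,0.006],[0,0,0.006],[0,0,0.006]]' --turn '[[0,0,0],[0,0,0],[0,0,0],[0,0,0],[0,0,0],[0,0,0],[0,0,0],[0,0,0]]' --fingers '[0.01,0.01,0.01,0.01,0.01,0.01,0.01,0.01]'

```text
time_s: 8.25
position: [0.61, 0.0461, 0.1508]
tcp_rot: [0.999, 0.05, -0.0, 0.0]
wrist_force: [0.3, -0.3, -1.2]
opening: 0.0229
```

>>> arm_command --travel '[[0,0,0],[0,0,0.003],[0,0,0.003],[0,0,0.003],[0,0,0.003],[0,0,0.003],[0,0,0],[0,0,0]]' --turn '[[0,0,0],[0,0,0],[0,0,0],[0,0,0],[0,0,0],[0,0,0],[0,0,0],[0,0,0]]' --fingers '[0.01,0.01,0.01,0.01,0.01,0.01,0.01,0.01]'

```text
time_s: 9.05
position: [0.6107, 0.0461, 0.1388]
tcp_rot: [0.999, 0.05, 0.001, 0.0]
wrist_force: [-2.4, -0.2, 7.9]
opening: 0.0232
```

The tab is in contact at about 9 N. I'll push on down in small steps.

>>> arm_command --travel '[[0,0,0.002],[0,0,0.002],[0,0,0.002],[0,0,0.002],[0,0,0.002],[0,0,0],[0,0,0],[0,0,0]]' --turn '[[0,0,0],[0,0,0],[0,0,0],[0,0,0],[0,0,0],[0,0,0],[0,0,0],[0,0,0]]' --fingers '[0.01,0.01,0.01,0.01,0.01,0.01,0.01,0.01]'

```text
time_s: 9.85
position: [0.6108, 0.0461, 0.129]
tcp_rot: [0.999, 0.05, 0.001, 0.0]
wrist_force: [-2.7, -0.3, 7.8]
opening: 0.0236
```

>>> arm_command --travel '[[0,0,0.001],[0,0,0.001],[0,0,0.001],[0,0,0.001],[0,0,0.001],[0,0,0],[0,0,0],[0,0,0]]' --turn '[[0,0,0],[0,0,0],[0,0,0],[0,0,0],[0,0,0],[0,0,0],[0,0,0],[0,0,0]]' --fingers '[0.01,0.01,0.01,0.01,0.01,0.01,0.01,0.01]'

```text
time_s: 10.65
position: [0.6116, 0.0461, 0.1283]
tcp_rot: [0.999, 0.05, 0.001, 0.0]
wrist_force: [-9.2, -0.7, 24.1]
opening: 0.0236
```

The force rose to 24 N while z stayed at 0.128, so the tab appears to be at its stop. I'll check visually before letting go.

```bash
python3 - <<'E'
from h import *
p,d=optics.camera("scene")
c=p[90:230,110:250];c=cv2.resize(c,None,fx=4,fy=4,interpolation=cv2.INTER_NEAREST);cv2.imwrite("pics/scene6c.png",np.clip(c*2.,0,255).astype(np.uint8))
s=telemetry.observe();print(s["position"],s["wrist_force"],s["time_s"])
for z in(.017,.1445-.0225,.167):print(z,4*(proj("scene",[.609,.046,z])-[110,90]))
E
```

```text
[0.61167538 0.04609805 0.12831614] [-8.77606431 -0.22085326 23.27479017] 10.7
0.017 [391.05567235 486.79350111]
0.122 [350.92951825 355.79909208]
0.167 [330.53140389 288.93127299]
```

View pics/scene6c.png

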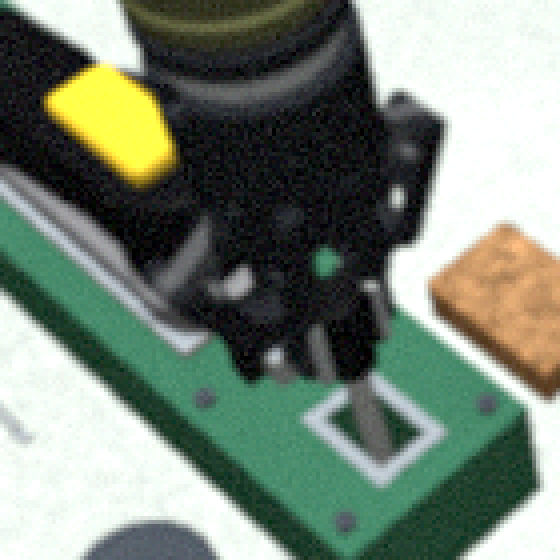

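The rod is in the slot at crop (380,440), the tab plate is no longer visible inside, and the force indicates the stop. I'll ease off the preload and then open the fingers.

>>> arm_command --travel '[[0,0,-0.001],[0,0,-0.001],[0,0,-0.001],[0,0,0],[0,0,0],[0,0,0],[0,0,0],[0,0,0]]' --turn '[[0,0,0],[0,0,0],[0,0,0],[0,0,0],[0,0,0],[0,0,0],[0,0,0],[0,0,0]]' --fingers '[0.01,0.01,0.01,0.01,0.01,0.03,0.04,0.05]' --grip_force 30

```text
time_s: 11.5
position: [0.6099, 0.0462, 0.124]
tcp_rot: [0.999, 0.05, -0.0, -0.0]
wrist_force: [-0.7, 0.7, -0.1]
opening: 0.0499
```

>>> arm_command --travel '[[0,0,0],[0,0,0],[0,0,0],[0,0,0],[0,0,0],[0,0,0],[0,0,0],[0,0,0]]' --turn '[[0,0,0],[0,0,0],[0,0,0],[0,0,0],[0,0,0],[0,0,0],[0,0,0],[0,0,0]]' --fingers '[0.06,0.07,0.08,0.085,0.085,0.085,0.085,0.085]'

```text
time_s: 12.3
position: [0.61, 0.0462, 0.1243]
tcp_rot: [0.999, 0.05, -0.0, -0.0]
wrist_force: [0.6, 0.4, 0.2]
opening: 0.0854
```

```bash
python3 - <<'E'
from h import *
p,d=optics.camera("scene")
c=p[90:230,110:250];c=cv2.resize(c,None,fx=4,fy=4,interpolation=cv2.INTER_NEAREST);cv2.imwrite("pics/scene7c.png",np.clip(c*2.,0,255).astype(np.uint8))
s=telemetry.observe();print(s["position"],s["wrist_force"],s["time_s"])
E
```

```text
[0.61003983 0.04617237 0.12434524] [ 0.23401228 -0.13962338  0.24210601] 12.35
```

View pics/scene7c.png

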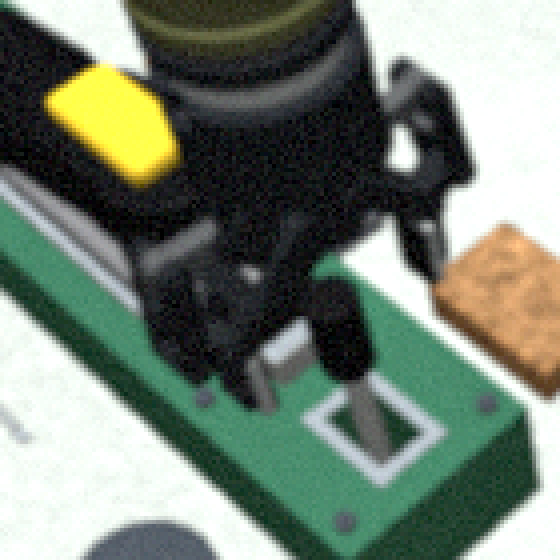

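The rod stands free between the open fingers, with its handle at crop (340,325). I'll retract straight up.

>>> arm_command --travel '[[0,0,-0.005],[0,0,-0.01],[0,0,-0.02],[0,0,-0.03],[0,0,-0.03],[0,0,-0.03],[0,0,-0.02],[0,0,0]]' --turn '[[0,0,0],[0,0,0],[0,0,0],[0,0,0],[0,0,0],[0,0,0],[0,0,0],[0,0,0]]' --fingers '[0.085,0.085,0.085,0.085,0.085,0.085,0.085,0.085]'

```text
time_s: 13.15
position: [0.612, 0.0462, 0.2751]
tcp_rot: [0.999, 0.05, 0.004, 0.0]
wrist_force: [-0.2, 0.2, 0.5]
opening: 0.085
```

>>> arm_command --travel '[[-0.02,0,0],[-0.03,0,0],[-0.04,0,0],[-0.04,0,0],[-0.03,0,0],[-0.02,0,0],[0,0,0],[0,0,0]]' --turn '[[0,0,0],[0,0,0],[0,0,0],[0,0,0],[0,0,0],[0,0,0],[0,0,0],[0,0,0]]' --fingers '[0.085,0.085,0.085,0.085,0.085,0.085,0.085,0.085]'

```text
time_s: 13.95
position: [0.431, 0.0282, 0.2689]
tcp_rot: [0.999, 0.05, 0.0, -0.0]
wrist_force: [-0.1, 1.0, -0.2]
opening: 0.0849
```

```bash
python3 - <<'E'
from h import *
o=[]
for n,(u,v) in(("scene",(200,185)),("top",(350,165))):
    p,d=optics.camera(n);np.save(n+"_d8.npy",d)
    c=p[v-50:v+50,u-50:u+50];o.append(np.clip(cv2.resize(c,None,fx=4,fy=4,interpolation=cv2.INTER_NEAREST)*2.,0,255).astype(np.uint8))
    ds=d;P=[]
    for a in range(u-50,u+50):
        for b in range(v-50,v+50):
            if d[b,a]>0:P.append(atd(n,(a,b),d[b,a]))
    P=np.array(P);q=P[(np.hypot(P[:,0]-.609,P[:,1]-.046)<.04)&(P[:,2]>.12)&(P[:,2]<.19)]
    if len(q):
        print(n,len(q),q.min(0).round(4),q.max(0).round(4));t=q[q[:,2]>q[:,2].max()-.008];print("top face",t.mean(0).round(4))
    print("foot",proj(n,[.609,.046,.017]))
cv2.imwrite("pics/c8.png",np.hstack(o))
s=telemetry.observe();print(s["position"],s["wrist_force"],s["time_s"])
E
```

```text
scene 383 [0.5997 0.0366 0.1227] [0.6236 0.0611 0.169 ]
top face [0.6119 0.0497 0.1663]
foot [207.76391809 211.69837528]
top 354 [0.5988 0.0357 0.1225] [0.6224 0.0603 0.1693]
top face [0.6104 0.0484 0.1663]
foot [339.60566568 184.77011161]
[0.43150041 0.02823312 0.26897406] [1.10273845 0.57526628 0.35980033] 14.05
```

View pics/c8.png

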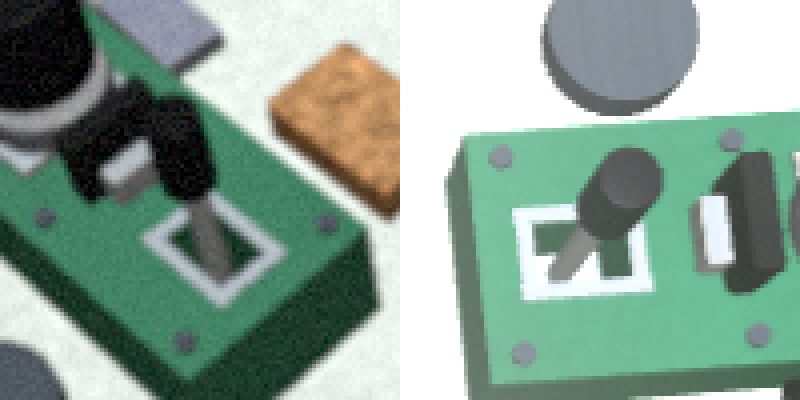

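Both cameras put the handle top at z ≈ 0.166–0.167, and 0.167 is the value for a fully pressed tab. The rod is upright in the slot and the arm is clear, so I'm handing in.

```bash
python3 - <<'E'
from cell import r
print(r.sign_off())
E
```

```text
the job is handed in; nothing more can be done
None
```

I took the rod from the stand, put its foot in the heel slot and pushed the latch tab down to its stop. I then let go and left the rod standing nearly upright there. I handed in at about 14 s of the 35 s; `sign_off()` gives no verdict.

**Last checks**
- **Tab down:** I can't read the tab's position directly. While pushing, the force held at about 8 N as the tab slid, then rose to 24 N with the tool no longer descending. After release, both cameras put the handle top at z ≈ 0.166 m, against 0.167 m for a fully pressed tab.
- **Rod in the slot:** After I backed away, both pictures show the rod's foot inside the slot behind the heel.
- **Robot clear:** The gripper is open, about 0.18 m from the rod, with about 1 N or less at the wrist.

**What disagreed**
- **Slot detection:** The network placed `slot_mouth` on the shoe in both cameras. I rejected that and measured the slot from its rim, which matched the given 26 × 40 mm to about 1 mm.
- **Camera offsets:** The two cameras differed by about 1–2 mm, within the stated calibration.
- **Sideways force:** At the stop, about 9 N of sideways force showed at the wrist. It was gone once I eased off and opened the fingers.

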